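# Lock a brooch holder in the setting block

## Robot

A 6-joint arm with a two-finger parallel gripper is mounted at the origin on the work surface. World frame = base frame: x ahead of the robot, y to its left, z up, the work surface at z = 0. Lengths are in m, angles in degrees, forces in N, time in s.
With the tool pointing down it reaches from about 0.3 to 0.875 m from the base axis. Payload 4.2 kg.
Tool frame: the origin (TCP) lies on the centre line of the jaws, within the pads' length; the fingertips stand tips_ahead ahead of it and the grasp point (between the pads) is the TCP (tips_ahead is the distance from the TCP to the fingertips, in m); z points along the fingers, y is the line along which they close (so a half turn about z gives the same grasp; the last joint's range is limited). The gripper opens to 85 mm and grips with 20 to 120 N. Pads are 22 mm wide; open, the fingers measure 114 mm over their backs; the gripper's body (76 mm by 85 mm) begins 54 mm behind the grasp point. The pads swing forward as they close: fully open they stand 13 mm farther back than shut.
Start: joints at [-71.161, 18.312, 89.639, -0, 72.044, -1.146], TCP at [0.197, -0.54, 0.25] pointing down, gripper open.
Joint ranges: [-177.97, 177.97], [-48.28, 115.42], [12.27, 149.76], [-77.06, 257.06], [2.81, 150.46], [-146.56, 146.56]. Speed limits (degrees/s): [147.25, 147.25, 180, 180, 180, 180].

## Interface

Orientations are given as [roll, pitch, yaw] about the fixed x, y, z axes, in that order (R = Rz(yaw) Ry(pitch) Rx(roll)).
In Python, from workcell import get_obs, snapshot, sign_off, tips_ahead gives the robot as it stands.
- The arm moves only by the tool move_arm, never from a script. Its argument "steps" is a list of rows, each an object of numbers: "dx", "dy", "dz": the shift along the tool's x, y, z in mm; "yaw": the turn about the tool's z in degrees. A call has 1 to 12 rows; each row is the pose to reach, as a shift and turn from the pose commanded when the call began, along the tool's axes at that moment; what a row does not reach only later rows make up. A row lasts 1/12 s, in which the tool goes at most 41.7 mm and 7.16 degrees, less where a joint would pass 70% of its speed; a pose out of reach is approached as far as the arm can. A call with a gripper value outside its range is refused whole. "fingers" is the finger opening in mm, from 0 to 85.4, set as the call begins (left out, the last holds). The fingers move at their own pace and stop on an object; "force" is the grip in N (left out, the last holds). Time passes only in rows, so rows that repeat a pose let the fingers close. It gives the time, the measured TCP pose, the force, the opening and the grip force at its end, in the units of the state.
- get_obs(): the state, without advancing time (a new reading comes with each control period).
- snapshot(name): name is "scene" or "top"; returns a dict with "color" (384x512x3 uint8, red, green, blue), "z_map" (384x512 float32, m along the optical axis (not along the pixel's ray), 0 where there is no reading), "vfov" (degrees; the focal length in pixels is half the picture's height over the tangent of half this angle, whatever the lens; pixels are square), "cx", "cy" (the principal point, pixels), "k1" (the pictures are not rectified: a ray, as slopes to the right and down, at radius r is drawn at 1 + k1 r^2 times it, then the intrinsics apply), "R" (3x3) and "t" (3): a world point X has camera coordinates R X + t. Camera axes: x right, y down, z forward; pixel columns grow to the right and rows downward; lengths in m; the calibration is good to about 2 mm. A picture is of the moment at which its call begins.
- sign_off(): hands the job in; it is judged then, once.
The state is a dict: "time_s": time; "joint_positions": joint angles; "qvel": joint speeds; "effort": joint torques, N m; "eef_pos": TCP position; "orientation": TCP orientation; "force": force on the tool from outside, world axes, zero at the start; "moment": the same for the moment, N m; "gripper_width": finger opening in m; "gripper_force": force on a finger pad.
Only numpy, scipy, OpenCV 4.12 (cv2) and the standard library are available. Lean on these libraries where they do the work, as an engineer would, in place of code of your own. Each camera call takes 0.05 s, during which the arm holds its last target. There are 200 camera calls.

## Task

Take the black work holder that carries the silver brooch out of the wooden rack and put its two lugs through the slot of the setting block's sprung bayonet socket. Push it down until its steel flange is flush on the plate, keep it pushed down and twist it a quarter turn clockwise (seen from above) against the return spring. Finish while still gripping it and holding it fully down and turned, so that the setter can tighten the locking screw, and leave the other things on the bench alone.

Things in the scene. Friction and masses are not known exactly. Their poses are not given: they have to be found in the camera images.
- brooch_holder: Loose upright work holder, about 240 g, silver domed brooch on a black grip block. Origin: centre of underside, z up. From below: steel lug bar 40 mm (x) by 8 mm (y), z 0 to 10 mm; round shank 23.6 mm wide, z 0 to 20; flange 56 mm wide, z 20 to 25; grip block z 25 to 53; brooch to z 69. Starts in either rack hole, flange on the rack top, lugs hidden below. Same after a half turn.
- holder_grip (a point): Centre of the holder's black grip block: 44 mm along the holder's x, 30 mm along y (grip it across these 30 mm), 28 mm high, 39 mm above the holder's underside. Its long side shows the direction of the hidden lugs. The brooch on top of it is 30 mm across and rises 30 mm above this point.
- ring_holder: The other loose work holder in the other rack hole, same sizes, with a brown wooden grip block and a brass ring with a green stone on top (up to z = 79 mm). Leave it there. Origin: centre of its underside, z up.
- rack: Fixed light wooden rack block, 85 mm (x) by 230 mm (y) by 30 mm high, origin at the centre of its underside. Two round 46 mm through holes at y = -65 and +65 mm, 30 mm deep.
- setting_block: Fixed setting block: round dark steel base, 124 mm wide, 30 mm high, on it a blue square body with a steel plate 68 by 68 mm, 6 mm thick, its top 80 mm above the bench; a small brass screw on its -x side. Origin: centre of its underside. Two red dots on the plate mark the ends of the slot.
- socket_mouth (a point): Centre of the bayonet opening, on the top face of the plate (80 mm above the bench): a round hole 28 mm wide crossed by a slot 44 mm long (x) and 12 mm wide (y). Axes as the setting block: x along the slot, z up.
- rotor_floor (a point): Centre of the floor of the sprung brass rotor inside the socket, 14 mm below the plate's top at rest; it sinks and turns with the rotor. Four brass dogs 7.5 mm high on it form a channel 11 mm wide along its x, in line with the plate's slot at rest: the lugs drop between them and turn the rotor.
- plunger (a joint): How far the rotor is pressed down, m: 0 at rest, 0.006 with the holder's flange flush on the plate (fully home, underside 20 mm below the plate's top). Spring: 4 N at rest, 10 N home. The lugs turn only once pressed over 2 mm, clear of the plate's underside; let go when turned, they rise against it (0.002).
- rotor (a joint): Turn of the rotor, rad: 0 at rest, grows clockwise seen from above, stop at 1.6. Return spring 0.024 N m at rest, 0.12 N m at a quarter turn, plus friction. The lugs have about 0.08 rad of play, so the holder turns that much further than the rotor. It springs back when let go.
- graver: Loose graver with a handle, 150 mm long, lying to the right of the setting block. Leave it. Origin: between its ends, at its underside.
- hammer: Loose hammer, 240 mm long, lying at the back. Leave it. Origin: at its underside.
- loupe: Loose black loupe, a tube of 32 mm diameter, 24 mm high. Leave it. Origin: centre of its underside.
- flux_jar: Loose jar, 48 mm diameter, 55 mm high. Leave it. Origin: centre of its underside.
- ring_mandrel: Loose steel cone standing upright, 38 mm diameter at the foot, 170 mm high. Leave it. Origin: centre of its underside.
There are look-alikes about, which are no part of the job. What is shaped like the brooch_holder but orange, red or turquoise is not meant.

How it is judged (in metres and radians):
On the way, in this order (a step that is already met when the one before it is completed fails the run):
1. the brooch holder is lifted out of the rack (z of brooch_holder in the frame of rack above 0.035 m), for 0.1 s.
2. its lugs are through the slot and it is pushed down against the spring, not yet turned (horizontal distance between brooch_holder and socket_mouth below 0.004 m and value of joint plunger above 0.003 m and z of brooch_holder in the frame of socket_mouth below -0.0155 m and value of joint rotor below 0.5 rad), for 0.04 s.
At the end, for the whole second after the job is handed in: For the last second: holder gripped (over 3 N), within 4 mm of the socket axis, upright to 0.08 rad, still, spring pressed over 4 mm (underside over 17.5 mm below the plate top), lugs in the rotor to 0.2 rad, rotor turned over 1.3 rad; the other loose things within 30 mm of their start (horizontal distance between brooch_holder and socket_mouth below 0.004 m and z of brooch_holder in the frame of socket_mouth below -0.0175 m and value of joint plunger above 0.004 m and value of joint rotor above 1.3 rad and angle between the x axis of brooch_holder and the x axis of rotor_floor, either way round below 0.2 rad and angle between brooch_holder's own z axis and vertical below 0.08 rad and contact force between the fingers and brooch_holder above 3 N and linear speed of brooch_holder below 0.02 m/s and distance of each of ring_holder, graver, hammer, loupe, flux_jar, ring_mandrel from where it was at the start of the episode below 0.03 m); the arm keeps its last pose, push and grip.
It fails at once if another loose thing on the bench was moved by over 30 mm (distance of any of ring_holder, graver, hammer, loupe, flux_jar, ring_mandrel from where it was at the start of the episode above 0.03 m).
It also fails if it takes over 48 s, if anything falls off the work surface, if the arm or the gripper's body presses on something with over 40 N, if the wrist force passes 120 N, or if a joint passes its speed limit or range.

## Working session

There is one attempt and no reset: what is moved stays moved. The work goes in short steps, Python scripts to look and compute and a tool call to move; the robot and the scene stay as the last step left them, time stands still between calls to the robot, and variables do not carry over. Pictures are saved under pics/ and viewed, at most 10 in all, crops included, and the job is handed in when it is done.

Besides the shell and the picture viewer there is one more tool, called by a JSON object that holds its "api" and its "payload". move_arm: Moves the arm, as the interface text tells. Its arguments: {"type":"object","properties":{"steps":{"type":"array"},"fingers":{"type":"number"},"force":{"type":"number"}},"required":["steps"]}

```bash
mkdir -p pics
cat > h.py <<'E'
import numpy as np,cv2
from workcell import *
def K(s):
    f=192/np.tan(np.radians(s["vfov"])/2); return np.array([[f,0,s["cx"]],[0,f,s["cy"]],[0,0,1.]])
def ray(s,uv):
    uv=np.atleast_2d(np.array(uv,float)); k=K(s); d=(uv-[s["cx"],s["cy"]])/k[0,0]; p=d.copy()
    for _ in range(20): p=d/(1+s["k1"]*(p**2).sum(1,keepdims=True))
    return np.c_[p,np.ones(len(p))]
def plane(s,uv,z):
    R,t=np.array(s["R"]),np.array(s["t"]); d=ray(s,uv)@R; c=-R.T@t
    return c+d*((z-c[2])/d[:,2:3])
def cloud(s):
    v,u=np.mgrid[:384,:512]; r=ray(s,np.c_[u.ravel(),v.ravel()]); z=s["z_map"].ravel()[:,None]
    P=(r*z-np.array(s["t"]))@np.array(s["R"]); P[z[:,0]==0]=np.nan
    return P.reshape(384,512,3)
E
python3 - <<'E'
from h import *
print(get_obs(),tips_ahead)
for n in("scene","top"):
    s=snapshot(n); np.save(n+".npy",s,allow_pickle=True)
    cv2.imwrite(f"pics/{n}1.png",cv2.resize(s["color"][...,::-1],(768,576)))
    print(n,s["vfov"],s["k1"],-np.array(s["R"]).T@s["t"])
E
```

```text
{'time_s': 0.0, 'joint_positions': array([-7.11596221e+01,  1.83507198e+01,  8.97070429e+01, -1.97831740e-04,
        7.20439219e+01, -1.14841887e+00]), 'qvel': array([ 0.0713901 ,  0.01020684, -0.03592939,  0.05161299, -0.04088257,
        0.11426258]), 'effort': array([ 1.11411613e-03, -4.15524352e+01, -2.34163266e+01,  1.04764881e-04,
        8.21942609e-03, -1.62627919e-05]), 'eef_pos': array([ 0.1963871 , -0.53994535,  0.24948715]), 'orientation': array([-1.79898332e+02, -1.84994761e-03,  1.99888562e+01]), 'force': array([ 0.02459355, -0.90225959,  0.72821551]), 'moment': array([ 0.00047243,  0.00513168, -0.00634576]), 'gripper_force': 0.0, 'gripper_width': 0.0855215965880291} 0.019
scene 53.77384154020004 -0.11337714172537025 [ 1.23215494 -0.37689286  0.62702299]
top 43.43187564591493 -0.07979651462498588 [ 2.73179075e-01 -1.33482626e-05  1.51861560e+00]
```

View pics/scene1.png

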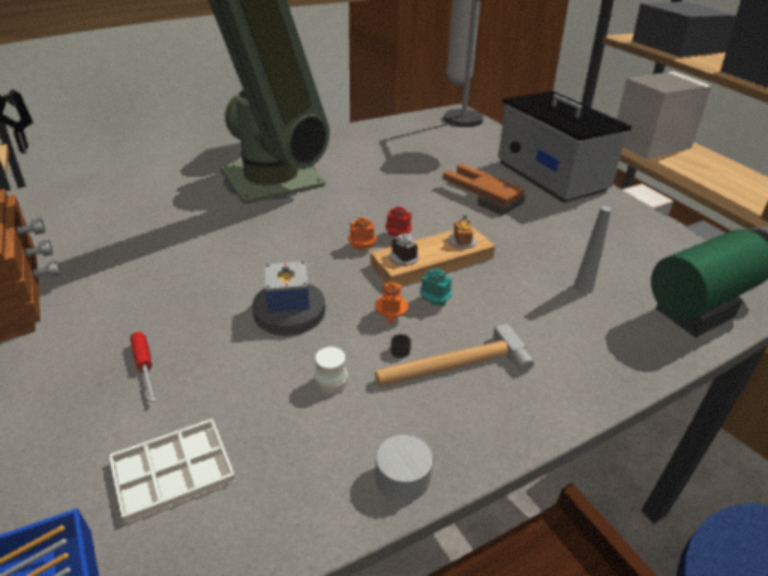

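View pics/top1.png

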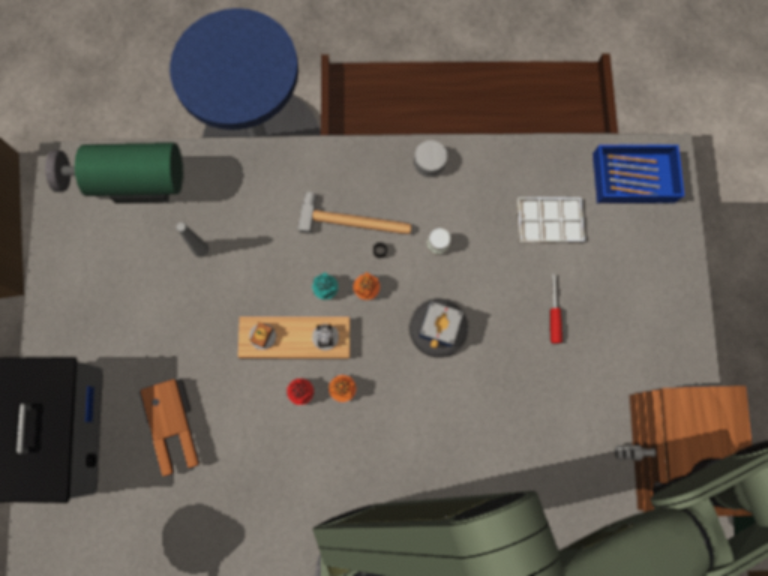

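The top view shows the brooch holder (black block, silver dome) at about (325,335) in the rack hole nearer the setting block. The block's plate is at (441,324), with the ring holder at (262,335). The scene view shows the same layout: brooch holder at (404,250), plate at (287,275). I'll measure with crops next.

Run:
```python
from h import *
L=[]
for n,(x,y,w,h) in dict(top=(200,190,120,60),scene=(160,140,120,60)).items():
    s=np.load(n+".npy",allow_pickle=True).item()
    c=s["color"][y:y+h,x:x+w,::-1]; L.append(cv2.resize(c,None,fx=6,fy=5,interpolation=cv2.INTER_CUBIC)[:300] if 0 else cv2.resize(c,None,fx=5,fy=5,interpolation=cv2.INTER_CUBIC))
    P=cloud(s); 
    def stat(m,l):
        q=P[m]; q=q[~np.isnan(q[:,0])]
        if len(q): print(n,l,len(q),np.median(q,0).round(4),q.min(0).round(3),q.max(0).round(3))
    roi=np.zeros((384,512),bool); roi[y:y+h,x:x+w]=1
    hsv=cv2.cvtColor(s["color"],cv2.COLOR_RGB2HSV); H,S,V=[hsv[...,i].astype(int) for i in range(3)]
    z=P[...,2]
    stat(roi&(abs(z-.08)<.006)&(S<60)&(V>90),"plate")
    stat(roi&((H<8)|(H>172))&(S>90),"red")
    stat(roi&(V<45),"dark")
    stat(roi&(H>8)&(H<22)&(S>70)&(abs(z-.03)<.006),"rack")
cv2.imwrite("pics/c1.png",np.vstack(L))
```

```text
top plate 392 [ 0.5013 -0.1394  0.0796] [ 0.463 -0.184  0.074] [0.546 0.101 0.086]
top dark 5 [ 0.4696 -0.1437  0.0368] [ 0.466 -0.197  0.027] [0.517 0.081 0.066]
top rack 665 [0.4897 0.0887 0.0299] [ 0.443 -0.141  0.024] [0.595 0.145 0.036]
scene plate 412 [ 0.5048 -0.142   0.0801] [ 0.462 -0.186  0.074] [0.548 0.103 0.083]
scene red 268 [0.388  0.1362 0.0403] [ 0.298 -0.155 -0.002] [0.532 0.221 0.081]
scene dark 103 [0.5072 0.0802 0.0523] [0.471 0.077 0.039] [0.514 0.102 0.065]
scene rack 409 [0.4838 0.0606 0.0299] [ 0.363 -0.006  0.024] [0.591 0.148 0.036]
```

View pics/c1.png

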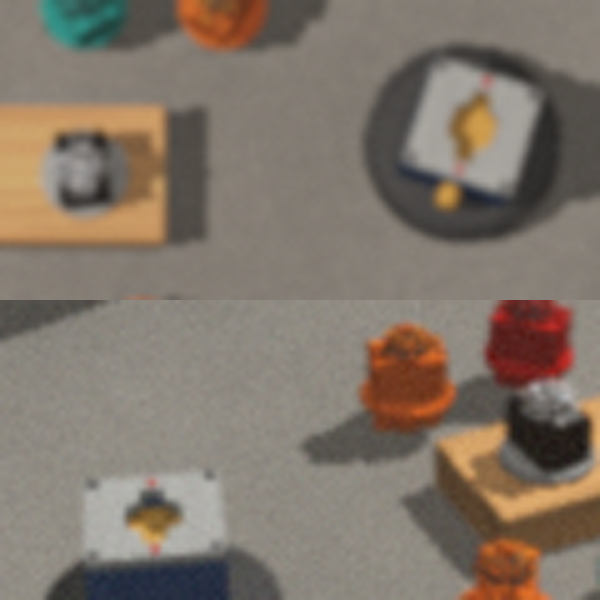

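The crop confirms the setup. Red dots sit at about (488,79) and (460,170) in the top crop, with the screw on the robot side, so slot +x points away and slightly right. The grip block is near (82,172) with its long side roughly along world x. Next come sub-pixel measurements.

```bash
cat > m.py <<'E'
from h import *
def rep(n,l,m,o,z,k=6):
    # m: mask in upsampled crop
    c=max(cv2.findContours(m.astype(np.uint8),0,1)[0],key=cv2.contourArea)
    return c
def run(s,n,box,grip=None):
    k=6; x,y,w,h=box
    c=cv2.resize(s["color"][y:y+h,x:x+w],None,fx=k,fy=k,interpolation=cv2.INTER_CUBIC)
    hsv=cv2.cvtColor(c,cv2.COLOR_RGB2HSV).astype(int); H,S,V=hsv[...,0],hsv[...,1],hsv[...,2]
    px=lambda p:(np.array(p,float)+.5)/k-.5+[x,y]
    return c,H,S,V,px
E
python3 - <<'E'
from m import *
for n,pb,gb in(("top",(278,196,34,40),(207,211,22,25)),("scene",(174,172,34,20),(258,152,24,26))):
    s=np.load(n+".npy",allow_pickle=True).item()
    c,H,S,V,px=run(s,n,pb)
    m=((H<9)|(H>171))&(S>60)
    N,lab,st,ce=cv2.connectedComponentsWithStats(m.astype(np.uint8))
    for i in range(1,N):
        if st[i,4]>15: print(n,"red",st[i,4],px(ce[i]).round(1)[::1],plane(s,px(ce[i]),.08)[0].round(4))
    pm=((S<55)&(V>115)).astype(np.uint8)
    cc=max(cv2.findContours(pm,0,2)[0],key=cv2.contourArea)[:,0]
    W=plane(s,px(cc),.08)[:,:2]; print(n,"plate rect",cv2.minAreaRect((W*1000).astype(np.float32)))
    c,H,S,V,px=run(s,n,gb)
    d=((V<70)).astype(np.uint8)
    cc=max(cv2.findContours(d,0,2)[0],key=cv2.contourArea)[:,0]
    W=plane(s,px(cc),.063)[:,:2]; print(n,"grip rect@.063",cv2.minAreaRect((W*1000).astype(np.float32)))
    # non-wood (grey) region = flange+block+dome
    g=((S<70)).astype(np.uint8)
    cc=max(cv2.findContours(g,0,2)[0],key=cv2.contourArea)[:,0]
    W=plane(s,px(cc),.035)[:,:2]; print(n,"grey @.035",cv2.minAreaRect((W*1000).astype(np.float32)),cv2.minEnclosingCircle((W*1000).astype(np.float32)))
    P=cloud(s); x,y,w,h=gb; q=P[y:y+h,x:x+w].reshape(-1,3); q=q[q[:,2]>.058]; print(n,"cloud>.058",len(q),q.mean(0).round(4),q.min(0).round(3),q.max(0).round(3))
    # rack top rectangle
    hsv=cv2.cvtColor(s["color"],cv2.COLOR_RGB2HSV); mm=(abs(P[...,2]-.03)<.004)&(abs(P[...,1]-.095)<.14)&(abs(P[...,0]-.49)<.07)&(hsv[...,1]>70)
    q=P[mm][:,:2]; print("rack",cv2.minAreaRect((q*1000).astype(np.float32)))
E
```

```text
top red 112 [297.  205.6] [ 0.532  -0.1541  0.08  ]
top red 67 [291.5 223. ] [ 0.4793 -0.1355  0.08  ]
top plate rect ((503.7196350097656, -144.04017639160156), (69.4109878540039, 70.33106994628906), 70.35063171386719)
top grip rect@.063 ((467.2239074707031, 89.2858657836914), (13.829591751098633, 28.86667251586914), 20.13425064086914)
top grey @.035 ((483.9539489746094, 93.85392761230469), (54.403438568115234, 51.05289840698242), 71.72964477539062) ((485.5332946777344, 93.26973724365234), 27.64901351928711)
top cloud>.058 139 [0.484  0.0917 0.0689] [0.464 0.077 0.058] [0.507 0.105 0.083]
rack ((486.354736328125, 139.69024658203125), (189.59042358398438, 85.06752014160156), 89.2286605834961)
scene red 67 [189.9 176.1] [ 0.4784 -0.1355  0.08  ]
scene red 105 [190.5 189.4] [ 0.5316 -0.1541  0.08  ]
scene plate rect ((497.70013427734375, -142.9073944091797), (86.46971130371094, 87.2402572631836), 67.10314178466797)
scene grip rect@.063 ((506.8829650878906, 78.61251068115234), (44.58774948120117, 73.53605651855469), 60.61536407470703)
scene grey @.035 ((458.64471435546875, 112.61083984375), (71.87474060058594, 130.76895141601562), 60.98368453979492) ((462.93780517578125, 121.7024154663086), 69.71994018554688)
scene cloud>.058 133 [0.4946 0.089  0.0675] [0.465 0.077 0.058] [0.512 0.108 0.078]
rack ((489.18890380859375, 138.93934631347656), (192.95648193359375, 90.04044342041016), 88.44131469726562)
```

{"api": "move_arm", "payload": {"steps": [{"dx":240,"dy":-245,"dz":0,"yaw":-80},{"dx":240,"dy":-245,"dz":0,"yaw":-80},{"dx":240,"dy":-245,"dz":0,"yaw":-80},{"dx":240,"dy":-245,"dz":0,"yaw":-80},{"dx":240,"dy":-245,"dz":0,"yaw":-80},{"dx":240,"dy":-245,"dz":0,"yaw":-80},{"dx":240,"dy":-245,"dz":0,"yaw":-80},{"dx":240,"dy":-245,"dz":0,"yaw":-80},{"dx":240,"dy":-245,"dz":0,"yaw":-80},{"dx":240,"dy":-245,"dz":0,"yaw":-80},{"dx":240,"dy":-245,"dz":0,"yaw":-80},{"dx":240,"dy":-245,"dz":0,"yaw":-80}], "fingers": 62, "force": 80}}

```text
time_s: 1.1
eef_pos: [0.3383, -0.2275, 0.2501]
orientation: [-180.0, -0.0, 100.2]
force: [0.3, 0.4, 1.0]
gripper_width: 0.062
gripper_force: 0.0
```

```bash
cat > go.py <<'E'
from h import *
import sys
def go(x,y,z,yaw):
    o=get_obs(); w=np.radians(o["orientation"][2]); d=(np.array([x,y,z])-o["eef_pos"])*1000
    print("t",o["time_s"],"pos",o["eef_pos"].round(4),"rpy",o["orientation"].round(2),"F",o["force"].round(1),"w",o["gripper_width"],o["gripper_force"],"j6",o["joint_positions"][5].round(1))
    print("dx %.1f dy %.1f dz %.1f yaw %.1f"%(d[0]*np.cos(w)+d[1]*np.sin(w),d[0]*np.sin(w)-d[1]*np.cos(w),-d[2],-((yaw-o["orientation"][2]+180)%360-180)))
if len(sys.argv)>4: go(*map(float,sys.argv[1:]))
E
python3 go.py .485 .092 .16 180
python3 - <<'E'
from h import *
for n in("top","scene"):
    s=np.load(n+".npy",allow_pickle=True).item(); P=cloud(s).reshape(-1,3); c=s["color"].reshape(-1,3)
    m=(abs(P[:,0]-.485)<.04)&(abs(P[:,1]-.092)<.035)
    for lo,hi in((.040,.066),(.055,.066),(.067,.09)):
        q=P[m&(P[:,2]>lo)&(P[:,2]<hi)][:,:2]; print(n,lo,len(q),cv2.minAreaRect((q*1000).astype(np.float32)),q.mean(0))
E
```

```text
t 1.1 pos [ 0.3383 -0.2275  0.2501] rpy [-1.7998e+02 -2.0000e-02  1.0022e+02] F [0.3 0.4 1. ] w 0.06202760601888836 0.0 j6 -45.7
dx 288.4 dy 201.0 dz 90.1 yaw -79.8
top 0.04 62 ((485.0596923828125, 95.76203155517578), (44.739192962646484, 40.14666748046875), 0.579595148563385) [0.48155473 0.09126027]
top 0.055 49 ((485.505859375, 91.43461608886719), (43.727455139160156, 27.76122283935547), 0.14988848567008972) [0.48398441 0.09109141]
top 0.067 83 ((485.3873596191406, 91.02421569824219), (27.365283966064453, 39.83391189575195), 89.65998840332031) [0.48527685 0.09143882]
scene 0.04 156 ((488.7259521484375, 92.39768981933594), (48.664100646972656, 30.549224853515625), 3.4151225090026855) [0.49855893 0.08701108]
scene 0.055 79 ((488.160400390625, 92.415283203125), (47.29008865356445, 30.527742385864258), 2.7056198120117188) [0.49766013 0.08729979]
scene 0.067 66 ((491.2825927734375, 88.65428924560547), (31.533599853515625, 26.788328170776367), 53.57408142089844) [0.49162196 0.09005536]
```

{"api": "move_arm", "payload": {"steps": [{"dx":288,"dy":201,"dz":90,"yaw":-80},{"dx":288,"dy":201,"dz":90,"yaw":-80},{"dx":288,"dy":201,"dz":90,"yaw":-80},{"dx":288,"dy":201,"dz":90,"yaw":-80},{"dx":288,"dy":201,"dz":90,"yaw":-80},{"dx":288,"dy":201,"dz":90,"yaw":-80},{"dx":288,"dy":201,"dz":90,"yaw":-80},{"dx":288,"dy":201,"dz":90,"yaw":-80},{"dx":288,"dy":201,"dz":90,"yaw":-80},{"dx":288,"dy":201,"dz":90,"yaw":-80},{"dx":288,"dy":201,"dz":90,"yaw":-80},{"dx":288,"dy":201,"dz":90,"yaw":-80}]}}

```text
time_s: 2.1
eef_pos: [0.4863, 0.0907, 0.1596]
orientation: [-180.0, -0.1, -179.9]
force: [-0.1, 0.1, 1.1]
gripper_width: 0.0621
gripper_force: 0.0
```

```bash
python3 go.py .4855 .0918 .057 181
```

```text
t 2.1 pos [0.4863 0.0907 0.1596] rpy [-1.7998e+02 -8.0000e-02 -1.7993e+02] F [-0.1  0.1  1.1] w 0.06213555047459232 0.0 j6 -80.8
dx 0.8 dy 1.1 dz 102.6 yaw -0.9
```

{"api": "move_arm", "payload": {"steps": [{"dx":1,"dy":1,"dz":25,"yaw":-1},{"dx":1,"dy":1,"dz":50,"yaw":-1},{"dx":1,"dy":1,"dz":75,"yaw":-1},{"dx":1,"dy":1,"dz":90,"yaw":-1},{"dx":1,"dy":1,"dz":98,"yaw":-1},{"dx":1,"dy":1,"dz":102,"yaw":-1},{"dx":1,"dy":1,"dz":102,"yaw":-1},{"dx":1,"dy":1,"dz":102,"yaw":-1}]}}

```text
time_s: 2.77
eef_pos: [0.486, 0.0912, 0.059]
orientation: [180.0, 0.1, -179.1]
force: [0.2, 0.5, 0.5]
gripper_width: 0.0619
gripper_force: 0.0
```

{"api": "move_arm", "payload": {"steps": [{"dz":0},{"dz":0},{"dz":0},{"dz":0},{"dz":0},{"dz":0},{"dz":0},{"dz":0}], "fingers": 20, "force": 80}}

```text
invalid input at $.steps[0]: expected keys dx, dy, dz, yaw
```

{"api": "move_arm", "payload": {"steps": [{"dx":0,"dy":0,"dz":1,"yaw":0},{"dx":0,"dy":0,"dz":1,"yaw":0},{"dx":0,"dy":0,"dz":1,"yaw":0},{"dx":0,"dy":0,"dz":1,"yaw":0},{"dx":0,"dy":0,"dz":1,"yaw":0},{"dx":0,"dy":0,"dz":1,"yaw":0},{"dx":0,"dy":0,"dz":1,"yaw":0},{"dx":0,"dy":0,"dz":1,"yaw":0}], "fingers": 20, "force": 80}}

```text
time_s: 3.43
eef_pos: [0.4859, 0.0914, 0.0584]
orientation: [180.0, 0.1, -179.0]
force: [-1.3, -0.4, 6.7]
gripper_width: 0.0286
gripper_force: 78.7
```

Gripped at about 29 mm, which fits the 30 mm block. Lifting.

{"api": "move_arm", "payload": {"steps": [{"dx":0,"dy":0,"dz":-5,"yaw":0},{"dx":0,"dy":0,"dz":-15,"yaw":0},{"dx":0,"dy":0,"dz":-30,"yaw":0},{"dx":0,"dy":0,"dz":-50,"yaw":0},{"dx":0,"dy":0,"dz":-75,"yaw":0},{"dx":0,"dy":0,"dz":-95,"yaw":0},{"dx":0,"dy":0,"dz":-105,"yaw":0},{"dx":0,"dy":0,"dz":-105,"yaw":0},{"dx":0,"dy":0,"dz":-105,"yaw":0}]}}

```text
time_s: 4.18
eef_pos: [0.4851, 0.0913, 0.1623]
orientation: [-180.0, 0.0, -179.0]
force: [0.1, 0.0, -2.5]
gripper_width: 0.0285
gripper_force: 78.4
```

```bash
python3 go.py .505 -.1446 .163 160.5
python3 - <<'E'
from h import *
s=snapshot("scene"); np.save("s2.npy",s,allow_pickle=True)
R,t=np.array(s["R"]),np.array(s["t"]); p=R@np.array([.486,.092,.14])+t
u,v=(K(s)@(p/p[2]))[:2].astype(int); print(u,v)
c=s["color"][v-35:v+35,u-45:u+45,::-1]; cv2.imwrite("pics/g2.png",cv2.resize(c,None,fx=7,fy=7,interpolation=cv2.INTER_CUBIC))
E
```

```text
t 4.1833 pos [0.4851 0.0913 0.1623] rpy [-1.8000e+02  2.0000e-02 -1.7902e+02] F [ 0.1  0.  -2.5] w 0.02849630359299672 78.44929075799882 j6 -81.7
dx -15.8 dy -236.2 dz -0.7 yaw 20.5
270 136
```

View pics/g2.png

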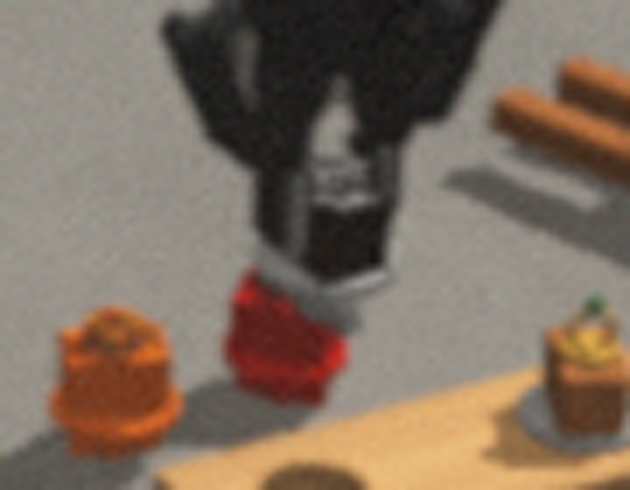

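The holder is held upright: flange at about (320,270) in the crop, front block face visible, rack hole now empty. Next I'll carry it over the socket.

{"api": "move_arm", "payload": {"steps": [{"dx":-2,"dy":-20,"dz":0,"yaw":2},{"dx":-4,"dy":-50,"dz":0,"yaw":5},{"dx":-6,"dy":-80,"dz":0,"yaw":8},{"dx":-8,"dy":-110,"dz":0,"yaw":11},{"dx":-10,"dy":-140,"dz":0,"yaw":14},{"dx":-12,"dy":-170,"dz":0,"yaw":17},{"dx":-14,"dy":-200,"dz":0,"yaw":19},{"dx":-15,"dy":-220,"dz":0,"yaw":20},{"dx":-16,"dy":-232,"dz":0,"yaw":20.5},{"dx":-16,"dy":-236,"dz":0,"yaw":20.5},{"dx":-16,"dy":-236,"dz":0,"yaw":20.5},{"dx":-16,"dy":-236,"dz":0,"yaw":20.5}]}}

```text
time_s: 5.23
eef_pos: [0.5049, -0.1434, 0.1616]
orientation: [180.0, -0.1, 160.5]
force: [0.2, 0.1, -2.0]
gripper_width: 0.0284
gripper_force: 78.7
```

```bash
python3 go.py .505 -.1446 .163 160.5
python3 - <<'E'
from h import *
s=snapshot("scene"); np.save("s3.npy",s,allow_pickle=True); o=get_obs()
R,t=np.array(s["R"]),np.array(s["t"]); p=R@(o["eef_pos"]-[0,0,.03])+t
u,v=(K(s)@(p/p[2]))[:2].astype(int); print(u,v)
c=s["color"][v-30:v+30,u-35:u+35,::-1]; cv2.imwrite("pics/g3.png",cv2.resize(c,None,fx=9,fy=9,interpolation=cv2.INTER_CUBIC))
P=cloud(s)[v-30:v+30,u-35:u+35].reshape(-1,3)
a=np.radians(-19.5); ex=np.array([np.cos(a),np.sin(a)]); ey=np.array([-ex[1],ex[0]])
r=P[:,:2]-o["eef_pos"][:2]; X,Y=r@ex*1000,r@ey*1000; h=(P[:,2]-(o["eef_pos"][2]-.0484))*1000
for lo,hi in((1,9),(11,19),(19.5,25.5),(28,33),(33,38),(38,43),(43,50)):
    m=(h>lo)&(h<hi)&(abs(X)<40)&(abs(Y)<40); f=m&(abs(Y)<10)
    print(lo,hi,m.sum(),"Y",np.percentile(Y[m],[2,50,98]).round(1),"X",np.percentile(X[m],[2,50,98]).round(1),"front",f.sum(),np.median(X[f]).round(1))
E
```

```text
t 5.2333 pos [ 0.5049 -0.1434  0.1616] rpy [ 1.7997e+02 -1.1000e-01  1.6051e+02] F [ 0.2  0.1 -2. ] w 0.028414359186501398 78.73630026821047 j6 -87.7
dx -0.5 dy -1.1 dz -1.4 yaw 0.0
189 164
1 9 19 Y [-8.   2.6 11.8] X [ 5.9 12.1 21.6] front 16 17.9Traceback (most recent call last):
  File "<stdin>", line 11, in <module>
    return _quantile_unchecked(
        a, q, axis, out, overwrite_input, method, keepdims, weights)
    return _ureduce(a,
                    func=_quantile_ureduce_func,
    ...<5 lines>...
                    overwrite_input=overwrite_input,
                    method=method)
    r = func(a, **kwargs)
    result = _quantile(arr,
                       quantiles=q,
    ...<2 lines>...
                       out=out,
                       weights=wgt)
    slices_having_nans = np.isnan(arr[-1, ...])
                                  ~~~^^^^^^^^^
IndexError: index -1 is out of bounds for axis 0 with size 0
```

View pics/g3.png

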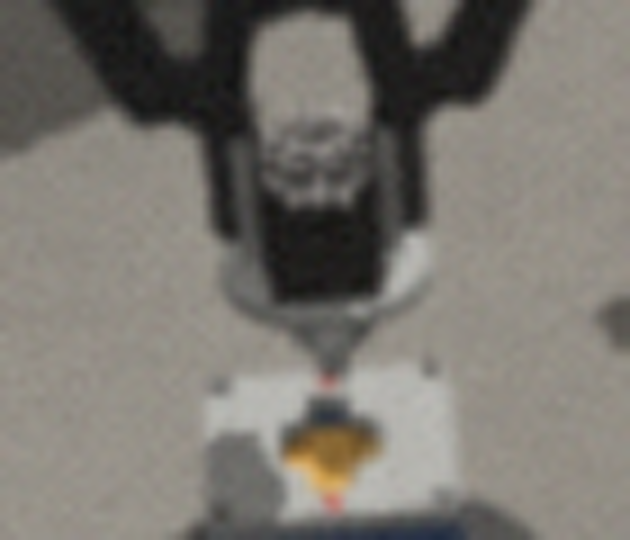

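Looking along the slot: the lug bar is at about (330,350), pointing at the red dots at (328,381) and (335,502). The flange spans about x=222 to 432. Next, the offset of the holder from the TCP.

Run:
```python
from h import *
s=np.load("s3.npy",allow_pickle=True).item(); o=get_obs(); T=np.array([.5049,-.1434,.1616])
u,v=189,164
P=cloud(s)[v-30:v+30,u-35:u+35]
a=np.radians(-19.5); ex=np.array([np.cos(a),np.sin(a)]); ey=np.array([-ex[1],ex[0]])
loc=lambda p:np.c_[(p[...,:2]-T[:2])@ex*1000,(p[...,:2]-T[:2])@ey*1000,(p[...,2]-(T[2]-.0484))*1000]
for row in (22,24,26,28,30,32,34,36,38,40):
    q=loc(P[row,22:50]); print(row,[f"{i+22}:"+"/".join("%.0f"%x for x in r) for i,r in enumerate(q) if i%3==0])
# rays: flange widest row (crop px /9), plane at flange mid height
px=lambda x,y:((x+.5)/9-.5+u-35,(y+.5)/9-.5+v-30)
for nm,(x,y),h in(("fl L",(222,275),22.5),("fl R",(432,265),22.5),("fl front bottom",(330,323),20),("grip botL",(272,302),25),("grip botR",(380,297),25),("lug front bottom",(332,372),0)):
    print(nm,loc(plane(s,px(x,y),T[2]-.0484+h/1000))[0].round(1))
```

```text
22 ['22:-257/-46/-112', '25:7/-21/49', '28:11/-14/51', '31:14/-7/52', '34:15/-0/52', '37:21/7/56', '40:18/13/53', '43:9/20/47', '46:8/27/46', '49:-250/38/-114']
24 ['22:-246/-46/-112', '25:6/-22/43', '28:12/-14/46', '31:22/-7/52', '34:23/-0/52', '37:23/6/52', '40:21/13/50', '43:11/20/43', '46:7/27/40', '49:-237/37/-114']
26 ['22:-235/-45/-113', '25:5/-22/37', '28:11/-15/40', '31:25/-8/48', '34:22/-1/46', '37:22/6/45', '40:24/13/46', '43:9/20/36', '46:-4/27/27', '49:-226/37/-114']
28 ['22:-223/-45/-113', '25:-8/-23/23', '28:10/-15/34', '31:22/-8/41', '34:22/-1/40', '37:21/5/39', '40:21/12/39', '43:2/19/26', '46:2/26/26', '49:-212/36/-112']
30 ['22:-212/-45/-113', '25:4/-23/25', '28:6/-16/26', '31:20/-9/35', '34:20/-2/34', '37:22/5/35', '40:23/12/34', '43:9/19/25', '46:12/26/26', '49:-200/36/-112']
32 ['22:-201/-45/-113', '25:9/-23/23', '28:12/-16/25', '31:20/-9/29', '34:22/-2/30', '37:20/5/28', '40:20/12/28', '43:18/18/25', '46:13/25/22', '49:-188/35/-111']
34 ['22:-188/-45/-111', '25:-191/-36/-114', '28:23/-16/26', '31:23/-9/25', '34:24/-3/26', '37:26/4/26', '40:25/11/25', '43:20/18/21', '46:-182/26/-114', '49:-179/35/-112']
36 ['22:-182/-45/-114', '25:-177/-36/-112', '28:-176/-27/-112', '31:24/-10/20', '34:29/-3/23', '37:28/4/22', '40:7/11/8', '43:-170/17/-112', '46:-171/25/-113', '49:-169/34/-113']
38 ['22:-173/-45/-115', '25:-165/-36/-111', '28:-165/-27/-112', '31:-166/-19/-113', '34:11/-4/6', '37:19/3/11', '40:-162/7/-113', '43:-160/16/-112', '46:-159/25/-112', '49:-158/34/-112']
40 ['22:-157/-45/-112', '25:-159/-36/-114', '28:-156/-28/-113', '31:-154/-19/-112', '34:-154/-10/-113', '37:21/3/6', '40:-154/7/-114', '43:-150/16/-113', '46:-34/24/-33', '49:-33/32/-33']
fl L [ -0.2 -25.4  22.5]
fl R [ 2.  29.7 22.5]
fl front bottom [22.4  2.2 20. ]
grip botL [ 18.2 -12.2  25. ]
grip botR [19.4 15.6 25. ]
lug front bottom [15.6  1.4 -0. ]
```

{"api": "move_arm", "payload": {"steps": [{"dx":-1,"dy":-2,"dz":8,"yaw":0},{"dx":-1,"dy":-2,"dz":18,"yaw":0},{"dx":-1,"dy":-2,"dz":25,"yaw":0},{"dx":-1,"dy":-2,"dz":28,"yaw":0},{"dx":-1,"dy":-2,"dz":28,"yaw":0},{"dx":-1,"dy":-2,"dz":28,"yaw":0},{"dx":-1,"dy":-2,"dz":28,"yaw":0},{"dx":-1,"dy":-2,"dz":28,"yaw":0}]}}

```text
time_s: 5.95
eef_pos: [0.506, -0.1466, 0.1347]
orientation: [-180.0, 0.1, 160.5]
force: [-0.4, -0.6, -1.0]
gripper_width: 0.0285
gripper_force: 78.7
```

```bash
python3 go.py .505 -.1446 .132 160.5
python3 - <<'E'
from h import *
L=[snapshot("scene") for _ in range(4)]; s=L[0]; s["color"]=np.mean([x["color"] for x in L],0).astype(np.uint8); np.save("s4.npy",s,allow_pickle=True)
c=s["color"][150:200,160:220,::-1]; cv2.imwrite("pics/g4.png",cv2.resize(c,None,fx=12,fy=12,interpolation=cv2.INTER_CUBIC))
E
```

```text
t 5.95 pos [ 0.506  -0.1466  0.1347] rpy [-1.8000e+02  5.0000e-02  1.6048e+02] F [-0.4 -0.6 -1. ] w 0.028455026914659357 78.69701539166272 j6 -87.9
dx 1.6 dy 1.6 dz 2.7 yaw -0.0
```

View pics/g4.png

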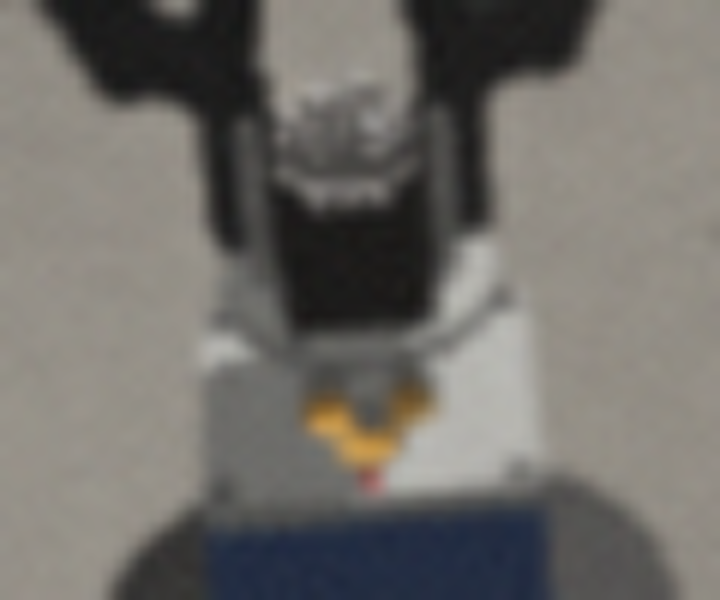

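The lug end hangs above the slot at about x 345–393, y 422, with the front red dot at (372,482), so they are nearly in line. I'll quantify with edge profiles.

Run:
```python
from h import *
s=np.load("s4.npy",allow_pickle=True).item()
c=s["color"].astype(int)
print("cols 184..198, R-B"); 
for r in range(180,192): print(r,(c[r,183:200,0]-c[r,183:200,2]).tolist(), c[r,183:200,1].tolist())
C=np.array([.505,-.1448]); a=np.radians(-19.5); ex=np.array([np.cos(a),np.sin(a)]); ey=np.array([-ex[1],ex[0]])
px=lambda x,y:((x+.5)/12-.5+160,(y+.5)/12-.5+150)
for n,p,z in(("dot",(372,482),.08),("lugfront bottom",(371,423),.0863),("lug L",(345,405),.0913),("lug R",(393,405),.0913),("plate corner L",(208,502),.08),("plate corner R",(547,490),.08),("flL",(208,300),.1088),("flR",(512,290),.1088),("grip botL",(292,332),.1113),("grip botR",(437,326),.1113)):
    q=plane(s,px(*p),z)[0,:2]-C; print(n,(q@ex*1000).round(1),(q@ey*1000).round(1))
```

```text
cols 184..198, R-B
180 [3, 0, 3, 2, 3, 3, 3, 4, 2, 1, 5, 5, 4, 5, 5, 6, 6] [99, 91, 88, 81, 78, 82, 86, 87, 89, 84, 79, 89, 123, 160, 174, 180, 179]
181 [2, 3, 4, 4, 6, 3, 3, 3, 5, 6, 12, 15, 8, 5, 4, 5, 6] [107, 103, 87, 76, 73, 78, 91, 97, 98, 88, 75, 78, 109, 149, 176, 179, 180]
182 [2, 3, 10, 16, 22, 16, 5, 4, 6, 18, 37, 41, 28, 13, 5, 6, 6] [110, 104, 87, 77, 78, 82, 97, 100, 96, 87, 75, 78, 97, 142, 174, 181, 180]
183 [2, 8, 29, 52, 61, 50, 20, 6, 9, 35, 61, 62, 49, 25, 9, 5, 6] [108, 104, 89, 84, 84, 90, 90, 87, 89, 88, 86, 87, 105, 145, 174, 180, 178]
184 [4, 11, 47, 92, 104, 94, 42, 7, 11, 40, 69, 65, 48, 26, 8, 6, 6] [109, 105, 96, 109, 119, 121, 97, 83, 81, 89, 100, 115, 138, 158, 175, 178, 181]
185 [3, 9, 46, 99, 116, 114, 74, 35, 31, 52, 56, 37, 22, 11, 6, 6, 6] [109, 105, 113, 142, 152, 146, 116, 90, 91, 98, 119, 148, 168, 177, 180, 180, 179]
186 [4, 4, 15, 38, 64, 93, 106, 96, 93, 81, 41, 11, 7, 6, 5, 5, 5] [110, 109, 113, 124, 137, 144, 140, 124, 120, 119, 133, 172, 183, 181, 180, 178, 177]
187 [3, 2, 2, 5, 26, 76, 114, 124, 118, 88, 32, 6, 4, 4, 4, 5, 7] [108, 107, 111, 112, 121, 141, 155, 152, 150, 149, 154, 177, 183, 180, 181, 178, 179]
188 [3, 5, 3, 3, 14, 44, 73, 86, 76, 39, 10, 4, 6, 5, 6, 7, 4] [109, 109, 110, 112, 114, 126, 134, 133, 138, 156, 174, 181, 181, 180, 180, 180, 180]
189 [3, 3, 3, 2, 4, 11, 25, 55, 48, 13, 5, 4, 7, 5, 6, 6, 5] [110, 107, 108, 108, 111, 111, 108, 93, 120, 166, 181, 184, 182, 182, 177, 174, 172]
190 [3, 3, 2, 4, 4, 2, 12, 39, 43, 13, 5, 6, 5, 6, 6, 4, 4] [105, 109, 108, 109, 109, 108, 108, 103, 124, 159, 170, 167, 164, 160, 157, 148, 143]
191 [3, 3, 4, 4, 3, 4, 5, 12, 16, 6, 5, 4, 5, 2, 4, 2, 2] [102, 101, 101, 99, 101, 101, 111, 112, 117, 119, 121, 116, 109, 108, 102, 96, 94]
dot 29.2 0.1
lugfront bottom 17.9 0.6
lug L 18.0 -4.2
lug R 19.3 5.4
plate corner L 31.7 -32.4
plate corner R 36.3 34.6
flL 3.1 -29.8
flR 7.3 30.7
grip botL 20.0 -13.0
grip botR 21.5 15.4
```

Lug is about +0.6 mm in y and −1.3 mm in x relative to the slot. I'll correct that and lower gently into the slot.

{"api": "move_arm", "payload": {"steps": [{"dx":-1,"dy":-0.7,"dz":0,"yaw":0},{"dx":-1,"dy":-0.7,"dz":0,"yaw":0},{"dx":-1,"dy":-0.7,"dz":2,"yaw":0},{"dx":-1,"dy":-0.7,"dz":4,"yaw":0},{"dx":-1,"dy":-0.7,"dz":6,"yaw":0},{"dx":-1,"dy":-0.7,"dz":8,"yaw":0},{"dx":-1,"dy":-0.7,"dz":10,"yaw":0},{"dx":-1,"dy":-0.7,"dz":11,"yaw":0},{"dx":-1,"dy":-0.7,"dz":11,"yaw":0},{"dx":-1,"dy":-0.7,"dz":11,"yaw":0}]}}

```text
time_s: 6.98
eef_pos: [0.5064, -0.1475, 0.1232]
orientation: [-180.0, -0.0, 160.5]
force: [-0.1, -1.0, -1.2]
gripper_width: 0.0287
gripper_force: 78.7
```

The underside is below the plate top with no contact force, so the lugs are through. Continuing to the rotor.

{"api": "move_arm", "payload": {"steps": [{"dx":0,"dy":0,"dz":2,"yaw":0},{"dx":0,"dy":0,"dz":4,"yaw":0},{"dx":0,"dy":0,"dz":6,"yaw":0},{"dx":0,"dy":0,"dz":8,"yaw":0},{"dx":0,"dy":0,"dz":10,"yaw":0},{"dx":0,"dy":0,"dz":11,"yaw":0},{"dx":0,"dy":0,"dz":11,"yaw":0},{"dx":0,"dy":0,"dz":11,"yaw":0}]}}

```text
time_s: 7.65
eef_pos: [0.5064, -0.1475, 0.1126]
orientation: [-180.0, 0.0, 160.5]
force: [-1.2, 0.7, 2.7]
gripper_width: 0.0291
gripper_force: 78.9
```

The force jump of about 5 N matches the spring at roughly 2 mm compression. Pushing home.

{"api": "move_arm", "payload": {"steps": [{"dx":0,"dy":0,"dz":1,"yaw":0},{"dx":0,"dy":0,"dz":2,"yaw":0},{"dx":0,"dy":0,"dz":3,"yaw":0},{"dx":0,"dy":0,"dz":4,"yaw":0},{"dx":0,"dy":0,"dz":5,"yaw":0},{"dx":0,"dy":0,"dz":5,"yaw":0},{"dx":0,"dy":0,"dz":5,"yaw":0},{"dx":0,"dy":0,"dz":5,"yaw":0}]}}

```text
time_s: 8.32
eef_pos: [0.5064, -0.1476, 0.1084]
orientation: [-180.0, 0.0, 160.5]
force: [-4.2, 0.8, 10.6]
gripper_width: 0.0289
gripper_force: 80.3
```

{"api": "move_arm", "payload": {"steps": [{"dx":0.5,"dy":0,"dz":0.5,"yaw":0},{"dx":1,"dy":0,"dz":1,"yaw":0},{"dx":1,"dy":0,"dz":1,"yaw":0},{"dx":1,"dy":0,"dz":1,"yaw":0},{"dx":1,"dy":0,"dz":1,"yaw":0}]}}

```text
time_s: 8.73
eef_pos: [0.5064, -0.1475, 0.1084]
orientation: [-180.0, 0.2, 160.5]
force: [-4.3, 1.6, 13.9]
gripper_width: 0.0283
gripper_force: 80.9
```

z no longer moves while force rises, so the flange is flush. Now the clockwise twist (+yaw about the downward tool z).

{"api": "move_arm", "payload": {"steps": [{"dx":0,"dy":0,"dz":0,"yaw":4},{"dx":0,"dy":0,"dz":0,"yaw":8},{"dx":0,"dy":0,"dz":0,"yaw":12},{"dx":0,"dy":0,"dz":0,"yaw":16},{"dx":0,"dy":0,"dz":0,"yaw":20},{"dx":0,"dy":0,"dz":0,"yaw":24},{"dx":0,"dy":0,"dz":0,"yaw":28},{"dx":0,"dy":0,"dz":0,"yaw":32},{"dx":0,"dy":0,"dz":0,"yaw":36},{"dx":0,"dy":0,"dz":0,"yaw":40},{"dx":0,"dy":0,"dz":0,"yaw":40}]}}

```text
time_s: 9.65
eef_pos: [0.5066, -0.1483, 0.1084]
orientation: [179.9, 0.2, 120.4]
force: [-4.0, -1.8, 14.3]
gripper_width: 0.0286
gripper_force: 80.7
```

```bash
python3 -c "
from workcell import *
o=get_obs();print(o['moment'],o['force'],o['orientation'],o['joint_positions'][5])"
```

```text
[-0.33386069  0.81433994 -0.05650979] [-3.95578725 -1.78838918 14.32573393] [179.91218705   0.23856494 120.40295648] -47.841303339267206
```

{"api": "move_arm", "payload": {"steps": [{"dx":0,"dy":0,"dz":0,"yaw":5},{"dx":0,"dy":0,"dz":0,"yaw":10},{"dx":0,"dy":0,"dz":0,"yaw":15},{"dx":0,"dy":0,"dz":0,"yaw":20},{"dx":0,"dy":0,"dz":0,"yaw":25},{"dx":0,"dy":0,"dz":0,"yaw":30},{"dx":0,"dy":0,"dz":0,"yaw":35},{"dx":0,"dy":0,"dz":0,"yaw":40},{"dx":0,"dy":0,"dz":0,"yaw":45},{"dx":0,"dy":0,"dz":0,"yaw":49},{"dx":0,"dy":0,"dz":0,"yaw":51},{"dx":0,"dy":0,"dz":0,"yaw":51}]}}

```text
time_s: 10.65
eef_pos: [0.5048, -0.1485, 0.1084]
orientation: [180.0, 0.2, 69.5]
force: [-8.6, -3.6, 16.9]
gripper_width: 0.0284
gripper_force: 81.2
```

```bash
python3 go.py .505 -.1446 .1084 70
python3 - <<'E'
from h import *
L=[snapshot("scene") for _ in range(4)]; s=L[0]; print(get_obs()["moment"])
c=np.mean([x["color"] for x in L],0).astype(np.uint8)[145:200,160:220,::-1]; cv2.imwrite("pics/g5.png",cv2.resize(c,None,fx=10,fy=10,interpolation=cv2.INTER_CUBIC))
E
```

```text
t 10.65 pos [ 0.5048 -0.1485  0.1084] rpy [1.7997e+02 1.7000e-01 6.9510e+01] F [-8.6 -3.6 16.9] w 0.02836694815626668 81.23263186309487 j6 3.1
dx 3.8 dy -1.2 dz -0.0 yaw -0.5
[-0.45874397  1.49144229  0.02243055]
```

View pics/g5.png

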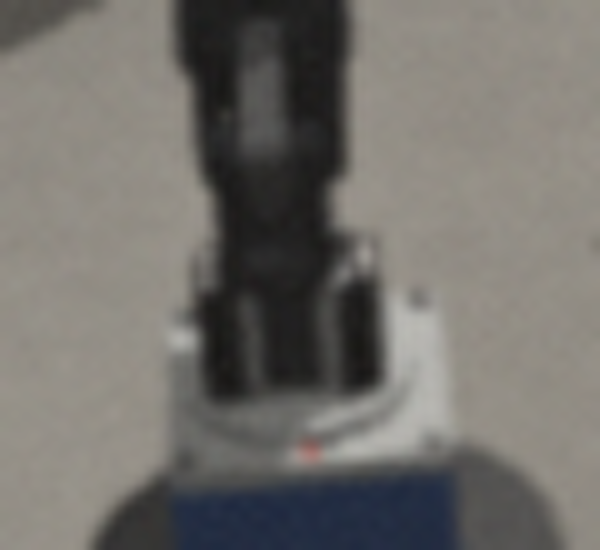

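Side view: the flange sits flush on the plate, front red dot at (309,449), and the block has turned a quarter with the fingers. There is about 9 N of side load, so I'll ease the tool along it to centre better.

{"api": "move_arm", "payload": {"steps": [{"dx":-0.5,"dy":-0.6,"dz":0,"yaw":0},{"dx":-1,"dy":-1.2,"dz":0,"yaw":0},{"dx":-1,"dy":-1.2,"dz":0,"yaw":0},{"dx":-1,"dy":-1.2,"dz":0,"yaw":0}]}}

```text
time_s: 11.18
eef_pos: [0.5047, -0.1486, 0.1084]
orientation: [179.8, 0.1, 69.5]
force: [-3.1, -0.6, 15.9]
gripper_width: 0.0287
gripper_force: 81.0
```

```bash
python3 go.py .505 -.1446 .1084 70
python3 - <<'E'
from h import *
s=snapshot("scene"); s2=snapshot("scene");print(get_obs()["moment"])
a=np.radians(-19.5); ex=np.array([np.cos(a),np.sin(a)]); ey=np.array([-ex[1],ex[0]])
c=((s["color"].astype(int)+s2["color"])//2)
px=lambda x,y:((x+.5)/10-.5+160,(y+.5)/10-.5+145)
for r in (181,183,185,187,188,189,190): print(r,c[r,174:206,1].tolist())
for n,p,z in(("flange L",(176,345),.0825),("flange R",(415,370),.0825),("flange front",(305,445),.08),("dot",(309,449),.08)):
    q=plane(s,px(*p),z)[0,:2]-[.505,-.1448]; print(n,(q@ex*1000).round(1),(q@ey*1000).round(1))
E
```

```text
t 11.1833 pos [ 0.5047 -0.1486  0.1084] rpy [1.7983e+02 6.0000e-02 6.9520e+01] F [-3.1 -0.6 15.9] w 0.028660098778261086 80.9980542305857 j6 2.9
dx 3.8 dy -1.1 dz -0.0 yaw -0.5
[-0.05583739  0.96227798  0.10302876]
181 [146, 143, 134, 112, 107, 98, 56, 26, 27, 38, 54, 70, 47, 33, 32, 34, 32, 41, 58, 67, 42, 30, 26, 44, 106, 165, 179, 180, 179, 176, 163, 146]
183 [143, 146, 136, 114, 101, 101, 59, 31, 26, 31, 42, 69, 54, 46, 45, 51, 48, 56, 67, 71, 51, 42, 49, 72, 123, 153, 152, 167, 180, 180, 166, 147]
185 [143, 145, 130, 109, 100, 95, 89, 78, 71, 73, 85, 92, 97, 101, 100, 103, 105, 106, 116, 125, 130, 133, 148, 146, 141, 138, 159, 178, 181, 180, 171, 149]
187 [143, 143, 133, 114, 104, 102, 94, 87, 91, 98, 103, 104, 107, 104, 107, 108, 121, 146, 152, 143, 132, 118, 118, 137, 154, 175, 179, 178, 172, 170, 168, 154]
188 [143, 143, 138, 114, 106, 106, 105, 100, 92, 89, 88, 91, 94, 98, 100, 102, 106, 110, 110, 109, 126, 136, 148, 170, 175, 177, 177, 171, 152, 141, 149, 146]
189 [145, 143, 132, 109, 98, 104, 106, 109, 104, 100, 95, 93, 94, 98, 103, 109, 99, 97, 115, 137, 165, 177, 173, 176, 172, 172, 168, 158, 131, 117, 123, 117]
190 [144, 145, 127, 98, 85, 93, 106, 109, 107, 107, 106, 107, 103, 108, 121, 142, 129, 124, 147, 158, 162, 168, 161, 158, 145, 143, 138, 131, 120, 113, 105, 93]
flange L -15.6 -31.7
flange R 2.5 26.6
flange front 26.5 -1.0
dot 28.2 -0.1
```

Side load is mostly gone. The +0.10 N m moment matches the wound return spring, the flange is flush under about 18 N, and the holder is within about 2 mm of the axis. Handing in.

```bash
python3 -c "
from workcell import *
print(sign_off())"
```

```text
the job is handed in; nothing more can be done
None
```

I handed the job in with the brooch holder still gripped, its flange flush on the plate under about 18 N, and turned about 91° clockwise. By my measurements it sits about 2 mm off the socket axis (limit 4 mm); I had no direct reading of the rotor joint, and the sign-off returned no verdict.

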